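Hold a trowel flush on a sloped sharpening stone

TASK

Take the steel trowel by the middle of its wooden handle, lift it clear, and lay its blade on the sloped red sharpening stone, centred and lengthwise in line with the stone, tilting it until the whole sole lies flush on the slope, by feel. Press it down steadily but gently, with a push of about one kilogram (10 N), and finish while still gripping and pressing it there: do not let go. Leave the other wares and the slope setting of the stand as they are.

Things in the scene. Friction and masses are not known exactly. Their poses are not given: they have to be found in the camera images.
- trowel_grip (a point): Centre of the trowel's light wooden handle, 104 mm long (x), 26 mm wide (y, grip across it), 28 mm high, on two 12 mm posts 36 mm either side of its middle. z points up out of the blade. The sole (underside of the blade) is 52 mm below this point, the handle's top 14 mm above it.
- trowel: The whole trowel: a flat rectangular steel blade 140 x 70 mm (x, y), 4 mm thick, lying on the table, with the handle lengthwise above it. Origin at the centre of its sole, z up through the handle. Loose, 0.24 to 0.39 kg; both ends are alike. Gripped lightly (about 10 N) it can pivot between the fingers and bed itself on a face it is pressed on.
- stone_face (a point): Centre of the flat upper face of the red-brown sharpening stone, 180 x 84 mm. x along its length, pointing uphill; y across it, level; z the outward normal of the sloped face. The slope differs each time, 8 to 23 degrees. Two dark posts beside its upper half (48 to 58 mm either side of the centre line, 110 mm above the table) stand up to 40 mm over the face.
- slope: The hinged board with the stone, 194 x 92 mm, 32 mm thick in all; origin at the hinge on its low end, axes as at the stone's face, whose centre is 95 mm along x and 32 mm along z from here. The hinge is very stiff: treat it as fixed.
- screwdriver: Bystander: screwdriver with green handle, about 200 mm long, lying flat between the trowel and the stand; origin below its middle, x along its length.
- hammer: Bystander: hammer with wooden handle lying at the right; origin under its middle.
- wrench: Bystander: steel wrench lying at the far side; origin under its middle.
- oil_tin: Bystander: upright tin with yellow label, 64 mm across, 90 mm high; origin at the centre of its foot.
- sickle: Bystander: sickle with curved dark blade and 110 mm wooden handle, lying flat at the left; origin at the joint of blade and handle, at table level.
- bowl: Bystander: aluminium bowl, 100 mm across, 40 mm high; origin at the centre of its foot.
- hoe_head: Bystander: dark steel hoe blade 120 x 100 mm with a socket, lying at the right; origin below the blade's centre.
Things that resemble listed ones, but are neither listed nor needed, are in the scene too. Leave any purple look-alike of the trowel alone.

How it is judged:
On the way:
1. the trowel is gripped and lifted clear of table and stone, its handle over 0.11 m high (height (world z) of trowel_grip above 0.11 m and contact force between trowel and the fingers above 2 N and contact force between trowel and slope below 0.2 N), for 0.2 s.
At the end, for the whole second after the job is handed in: The trowel's sole lies flush on the stone (within 2 degrees, sole within 3 mm of the face), centred within 15 mm along and 12 mm across, lengthwise in line within 7 degrees, pressed on with 5 to 25 N and still, while the fingers still grip the middle of its handle (within 30 mm) (angle between the z axis of trowel_grip and the z axis of stone_face, either way round below 0.035 rad and angle between the x axis of trowel_grip and the x axis of stone_face, either way round below 0.12 rad and x of trowel_grip in the frame of stone_face between -0.015 and 0.015 m and y of trowel_grip in the frame of stone_face between -0.012 and 0.012 m and z of trowel_grip in the frame of stone_face between 0.049 and 0.054 m and contact force between trowel and slope between 5 and 25 N and contact force between trowel and the fingers above 4 N and distance between the grasp point and trowel_grip below 0.03 m and linear speed of trowel below 0.02 m/s); the arm keeps its last pose, push and grip.
It fails at once if another ware is moved more than 25 mm (distance of any of screwdriver, hammer, wrench, oil_tin, sickle, bowl, hoe_head from where it was at the start of the episode above 0.025 m).
It fails at once if the trowel is pressed on the stone with more than 60 N (contact force between trowel and slope above 60 N).
It fails at once if the slope setting of the stand is changed (the stone's centre moves more than 6 mm) (distance of stone_face from where it was at the start of the episode above 0.006 m).
It also fails if it takes over 38 s, if anything falls off the work surface, if the arm or the gripper's body presses on something with over 40 N, if the wrist force passes 120 N, or if a joint passes its speed limit or range.

ROBOT

A 6-joint arm with a two-finger parallel gripper is mounted at the origin on the work surface. World frame = base frame: x ahead of the robot, y to its left, z up, the work surface at z = 0. Lengths are in m, angles in rad, forces in N, time in s.
With the tool pointing down it reaches from about 0.3 to 0.775 m from the base axis. Payload 14.6 kg.
Tool frame: the origin (TCP) lies at the very end of the fingers, on their centre line; the grasp point (between the pads) lies 19 mm behind it; y points along the fingers, x is the direction in which the jaws open and shut, and the axes are right-handed (so a half turn about y gives the same grasp; the last joint's range is limited). The gripper opens to 94 mm and grips with 3 to 60 N. Pads are 16 mm wide; open, the fingers measure 119 mm over their backs; the gripper's body (75 mm by 177 mm) begins 78 mm behind the grasp point.
Start: joints at [1.161, 0.3, 1.521, -0, 1.321, -0.067], TCP at [0.185, 0.518, 0.205] pointing down, gripper open.
Joint ranges: [-3.03, 3.03], [-0.79, 2.21], [0.23, 2.52], [-1.04, 4.18], [0, 3.07], [-2.55, 2.55]. Speed limits (rad/s): [2.22, 2.22, 2.57, 3.14, 3.14, 3.14].

INTERFACE

Orientations are given as [roll, pitch, yaw] about the fixed x, y, z axes, in that order (R = Rz(yaw) Ry(pitch) Rx(roll)).
In Python, from station import * gives the robot as it stands.
- The arm moves only by the tool send_rows, never from a script. Its argument "series" is text: rows parted by semicolons, each of 7 numbers parted by spaces: the turn, a rotation vector about the tool's x, y, z in units of 5 degrees (1.0 is 5 degrees), then the shift along the tool's x, y, z in cm, then the opening, from -1 (shut) to 1 (fully open). A call has exactly 10 rows; each row is the pose to reach, as a shift and turn from the pose commanded when the call began, along the tool's axes at that moment; what a row does not reach only later rows make up. A row lasts 1/12 s, in which the tool goes at most 41.7 mm and 7.16 degrees, less where a joint would pass 70% of its speed; a pose out of reach is approached as far as the arm can. A call with a gripper value outside its range is refused whole. The fingers move at their own pace and stop on an object; "newtons" is the grip in N (left out, the last holds). Time passes only in rows, so rows that repeat a pose let the fingers close, or fill a call up. It gives the time, the measured TCP pose, the force and the opening at its end, in the units of the state.
- get_obs(): the state, without advancing time (a new reading comes with each control period).
- camera(name): name is "side" or "top"; returns the picture (480x640x3 uint8, red, green, blue); there is no depth.
- camera_info(name): a dict with "K" (3x3 intrinsics, pixels), "R" (3x3) and "t" (3): a world point X has camera coordinates R X + t. Camera axes: x right, y down, z forward; pixel columns grow to the right and rows downward; lengths in m; the calibration is good to about 2 mm. A picture is of the moment at which its call begins. camera_info takes no time and is no camera call.
- hand_in(): hands the job in, once; it reports no verdict.
The state is a dict: "time_s": time; "qpos": joint angles; "joint_vel": joint speeds; "tau": joint torques, N m; "ee_pos": TCP position; "eef_rot": TCP orientation; "force": force on the tool from outside, world axes, zero at the start; "moment": the same for the moment, N m; "grip_width": finger opening in m.
Only numpy, scipy, OpenCV 4.12 (cv2) and the standard library are available. Lean on these libraries where they do the work, as an engineer would, in place of code of your own. Each camera call takes 0.05 s, during which the arm holds its last target. There are 200 camera calls.

## Working session

There is one attempt and no reset: what is moved stays moved. The work goes in short steps, Python scripts to look and compute and a tool call to move; the robot and the scene stay as the last step left them, time stands still between calls to the robot, and variables do not carry over. Pictures are saved under pics/ and viewed, on a budget of 10 in all, crops included, one or two more only if the job needs it, and the job is handed in when it is done.

Besides the shell and the picture viewer there is one more tool, called by a JSON object that holds its "fn" and its "kwargs". send_rows: Moves the arm, as the interface text tells. Its arguments: {"type":"object","properties":{"series":{"type":"string"},"newtons":{"type":"number"}},"required":["series"]}

```bash
ls; mkdir -p pics
python3 - <<'E'
from station import *
import cv2,numpy as np
for n in("top","side"):
    cv2.imwrite(f"pics/{n}0.png",camera(n)[:,:,::-1]); i=camera_info(n); print(n,i)
print(get_obs())
E
```

```text
pics
top {'K': array([[501.3819071 ,   0.        , 323.28858029],
       [  0.        , 501.3819071 , 239.16073303],
       [  0.        ,   0.        ,   1.        ]]), 'R': array([[ 0.03314698, -0.99944744,  0.00246721],
       [-0.9787614 , -0.0329604 , -0.20233571],
       [ 0.20230523,  0.00429201, -0.97931311]]), 't': array([-0.02770148,  0.56364114,  1.44551253])}
side {'K': array([[442.56303189,   0.        , 312.11211689],
       [  0.        , 442.56303189, 237.45031332],
       [  0.        ,   0.        ,   1.        ]]), 'R': array([[ 0.96382674, -0.2660116 , -0.01660875],
       [-0.17584604, -0.58783217, -0.78964011],
       [ 0.20029027,  0.76399684, -0.61334545]]), 't': array([-0.54936908,  0.1602608 ,  1.13371725])}
{'time_s': 0.1, 'qpos': array([ 1.16136824e+00,  3.00415413e-01,  1.52148300e+00, -3.51519962e-05,
        1.32071758e+00, -6.65881689e-02]), 'joint_vel': array([ 0.00071803, -0.00044036, -0.00045747, -0.00078338, -0.00215055,
        0.00035091]), 'tau': array([ 2.24685687e-04, -5.32644081e+01, -3.53287947e+01,  7.09544308e-02,
        2.34668056e-02, -8.53953452e-05]), 'ee_pos': array([0.18480472, 0.51778204, 0.20495837]), 'eef_rot': array([-1.57076221e+00,  1.02334538e-03,  1.22796514e+00]), 'force': array([-0.15307243,  0.19639191,  0.75174153]), 'moment': array([-0.01191002, -0.0015228 , -0.02204642]), 'grip_width': 0.09444030122033606}
```

View pics/top0.png

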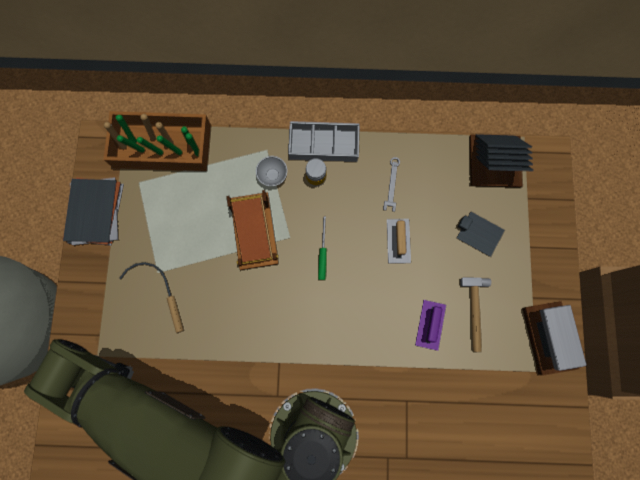

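View pics/side0.png

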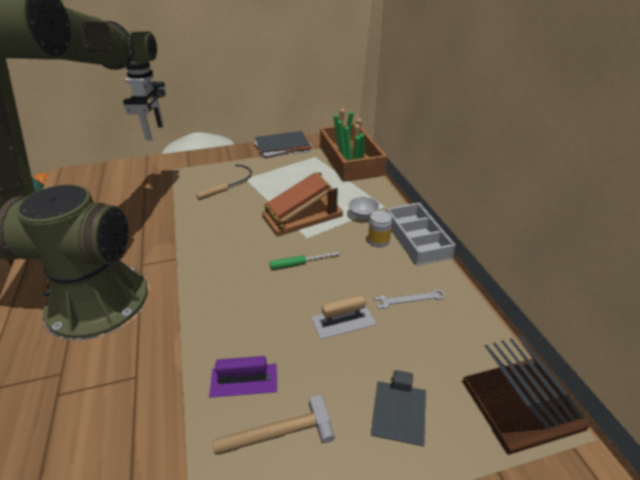

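The top picture shows the trowel at about (399,241) and the red stone at about (253,229), with the screwdriver between them at (322,250) and the purple look-alike at (431,325). The side picture shows the stone rising towards +x (upper right) and the trowel at about (343,315). Next I'll view enlarged crops of both.

Run:
```python
import cv2,numpy as np
t=cv2.imread("pics/top0.png");s=cv2.imread("pics/side0.png")
def c(im,x,y,w,h,k):
    return cv2.resize(im[y:y+h,x:x+w],None,fx=k,fy=k,interpolation=cv2.INTER_CUBIC)
a=np.hstack([c(t,215,180,80,100,5),c(t,365,200,80,100,5)])
b=np.hstack([c(s,255,165,100,75,4),c(s,300,280,100,75,4)])
cv2.imwrite("pics/ca.png",a);cv2.imwrite("pics/cb.png",b)
```

```text
(no output)
```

View pics/ca.png

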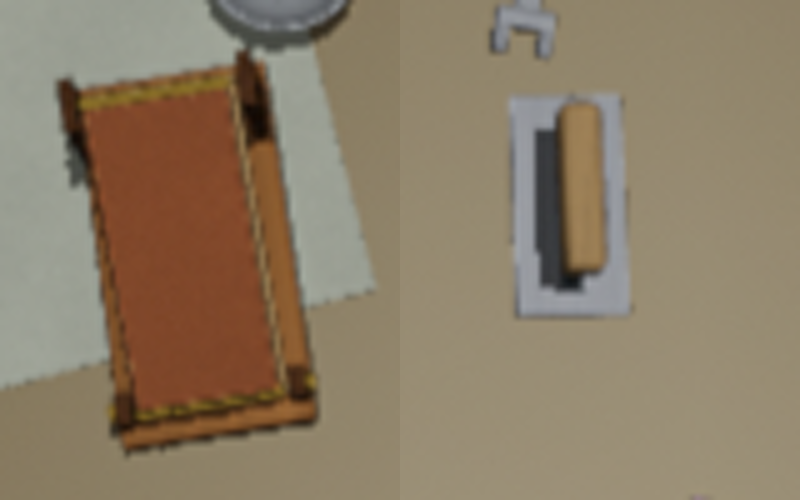

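View pics/cb.png

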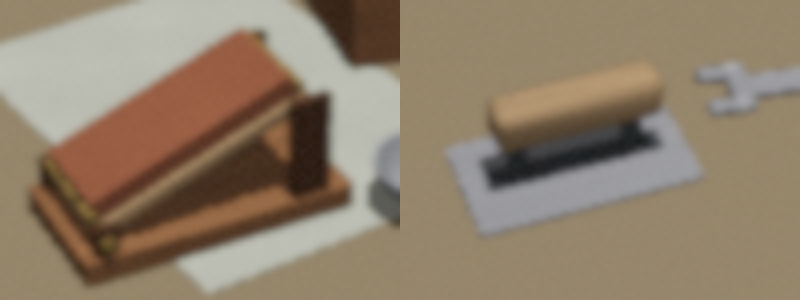

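The close-ups give usable corners. In the top crop the stone face runs (82,108), (233,88), (282,390), (135,412), and the trowel blade (512,97) to (630,314). In the side crop the stone face is (48,157), (240,32), (298,80), (98,208), with the high end at +x. I'll fit both poses to these.

```bash
cat > h.py <<'E'
from station import *
import numpy as np
from scipy.optimize import least_squares
from scipy.spatial.transform import Rotation as Ro
C={n:camera_info(n) for n in("top","side")}
def proj(n,X):
    c=C[n];p=(c["R"]@np.atleast_2d(X).T).T+c["t"];p=p@c["K"].T
    return p[:,:2]/p[:,2:]
def rect(l,w): return np.array([[1,1,0],[1,-1,0],[-1,-1,0],[-1,1,0]])*[l/2,w/2,0]
def stoneR(yaw,s): return Ro.from_euler("ZY",[yaw,-s]).as_matrix()
E
python3 - <<'E'
from h import *
# order: (+x,+y),(+x,-y),(-x,-y),(-x,+y)
st=np.array([[82,108],[233,88],[282,390],[135,412]])/5+[215,180]
ss=np.array([[240,32],[298,80],[98,208],[48,157]])/4+[255,165]
tt=np.array([[112,97],[220,96],[230,314],[117,315]])/5+[365,200]
ts=np.array([[268,112],[303,178],[83,235],[47,150]])/4+[300,280]
def f(p):
    X=rect(.18,.084)@stoneR(p[3],p[4]).T+p[:3]
    return np.r_[proj("top",X)-st,proj("side",X)-ss].ravel()
r=least_squares(f,[.5,.15,.08,0.1,.25]);print("stone",r.x.round(4),np.degrees(r.x[4]),np.abs(r.fun).max(),r.fun.round(1))
# hinge height check
h=r.x[:3]-stoneR(*r.x[3:])@[.095,0,.032];print("hinge",h)
def g(p):
    X=rect(.14,.07)@stoneR(p[2],0).T+[p[0],p[1],.004]
    return np.r_[proj("top",X)-tt,proj("side",X)-ts].ravel()
r=least_squares(g,[.5,-.1,0.1]);print("trowel",r.x.round(4),r.fun.round(1))
o=get_obs();R=Ro.from_euler("xyz",o["eef_rot"]).as_matrix();print(R.round(3))
E
```

```text
stone [0.5799 0.2025 0.0883 0.1989 0.3549] 20.334484564445717 1.6920263259091826 [ 0.7 -0.  -1.  -0.6 -0.3 -1.2  1.1 -1.   0.3  0.1 -1.4  0.3 -1.7  0.6
  0.1 -0.4]
hinge [0.50351155 0.18713704 0.02524289]
trowel [ 0.5798 -0.2466  0.0149] [ 1.  -1.2  1.8 -0.6  0.5 -0.   0.4 -0.6 -1.7 -3.5  0.6  0.7 -1.   0.2
 -0.5 -0.5]
[[ 0.336 -0.    -0.942]
 [ 0.942 -0.001  0.336]
 [-0.001 -1.     0.   ]]
```

```bash
cat >> h.py <<'E'
def toolR(yaw,s): # jaws (x) across, y into the face, z = x cross y
    S=stoneR(yaw,s); return np.c_[S[:,1],-S[:,2],np.cross(S[:,1],-S[:,2])]
def delta(R1,p1):
    o=get_obs();R=Ro.from_euler("xyz",o["eef_rot"]).as_matrix()
    w=np.degrees(Ro.from_matrix(R.T@R1).as_rotvec())/5
    print("turn",w.round(2),"cm",(R.T@(np.array(p1)-o["ee_pos"])*100).round(2),"t",round(o["time_s"],2),"pos",o["ee_pos"].round(4),"F",o["force"].round(1),"M",o["moment"].round(2),"w",round(o["grip_width"],4))
E
python3 - <<'E'
from h import *
delta(toolR(.0149,0),[.58,-.2466,.18])
E
```

```text
turn [-0.   -4.1  -0.01] cm [-58.7    2.55 -62.91] t 0.1 pos [0.1848 0.5178 0.205 ] F [-0.2  0.2  0.8] M [-0.01 -0.   -0.02] w 0.0944
```

{"fn": "send_rows", "kwargs": {"series": "0 -0.4 0 -2.8 0 -3 0.3; 0 -0.8 0 -5.6 0 -6 0.3; 0 -1.2 0 -8.4 0 -9 0.3; 0 -1.6 0 -11.2 0 -12 0.3; 0 -2 0 -14 0 -15 0.3; 0 -2.4 0 -16.8 0 -18 0.3; 0 -2.8 0 -19.6 0 -21 0.3; 0 -3.2 0 -22.4 0 -24 0.3; 0 -3.6 0 -25.2 0 -27 0.3; 0 -4.1 0 -28 0 -30 0.3", "newtons": 30}}

```text
time_s: 0.93
ee_pos: [0.3736, 0.1515, 0.2055]
eef_rot: [-1.571, -0.0, 1.588]
force: [1.8, 0.6, -0.1]
grip_width: 0.061
```

Run:
```python
from h import *
delta(toolR(.0149,0),[.58,-.2466,.15])
```

```text
turn [0.   0.02 0.  ] cm [-40.15   5.55 -19.97] t 0.93 pos [0.3736 0.1515 0.2055] F [ 1.8  0.6 -0.1] M [ 0.   -0.01 -0.02] w 0.061
```

{"fn": "send_rows", "kwargs": {"series": "0 0 0 -3.6 0 -1.8 0.3; 0 0 0 -7.2 0 -3.6 0.3; 0 0 0 -10.8 0 -5.4 0.3; 0 0 0 -14.4 0 -7.2 0.3; 0 0 0 -18 0 -9 0.3; 0 0 0 -21.6 1 -10.8 0.3; 0 0 0 -25.2 2 -12.6 0.3; 0 0 0 -28.8 3 -14.4 0.3; 0 0 0 -32.4 4 -16.2 0.3; 0 0 0 -36 5.5 -18 0.3"}}

```text
time_s: 1.77
ee_pos: [0.5588, -0.2049, 0.1507]
eef_rot: [-1.571, 0.0, 1.585]
force: [1.0, -0.0, -0.2]
grip_width: 0.0613
```

{"fn": "send_rows", "kwargs": {"series": "0 0 0 -2 0 -1 0.3; 0 0 0 -4 0 -2 0.3; 0 0 0 -4.2 0 -2 0.3; 0 0 0 -4.2 0 -2 0.3; 0 0 0 -4.2 0 -2 0.3; 0 0 0 -4.2 0 -2 0.3; 0 0 0 -4.2 0 -2 0.3; 0 0 0 -4.2 0 -2 0.3; 0 0 0 -4.2 0 -2 0.3; 0 0 0 -4.2 0 -2 0.3"}}

```text
time_s: 2.6
ee_pos: [0.5787, -0.2442, 0.1511]
eef_rot: [-1.571, 0.0, 1.586]
force: [0.1, 0.5, -0.3]
grip_width: 0.0608
```

Run:
```python
from h import *
import cv2
delta(toolR(.0149,0),[.58,-.2466,.033])
t=camera("top");s=camera("side")
def c(im,x,y,w,h,k):
    return cv2.resize(im[y:y+h,x:x+w],None,fx=k,fy=k,interpolation=cv2.INTER_CUBIC)
cv2.imwrite("pics/g1.png",np.hstack([c(t,340,180,133,160,3),c(s,270,200,133,160,3)])[:,:,::-1])
```

```text
turn [ 0.    0.01 -0.  ] cm [-0.25 11.81 -0.12] t 2.6 pos [ 0.5787 -0.2442  0.1511] F [ 0.1  0.5 -0.3] M [0.03 0.01 0.07] w 0.0608
```

View pics/g1.png

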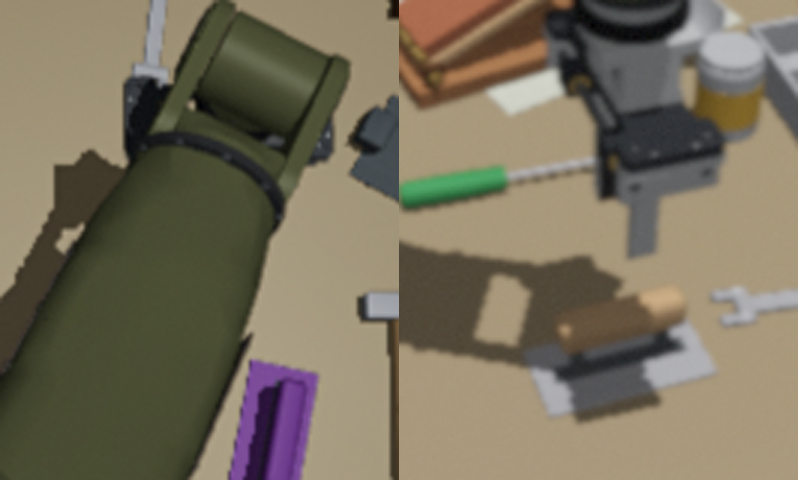

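The side crop shows the finger at (640,255) directly above the handle at (620,320), with the jaws set across it. Descending.

{"fn": "send_rows", "kwargs": {"series": "0 0 0 -0.2 2 0 0.3; 0 0 0 -0.2 4 0 0.3; 0 0 0 -0.2 6 0 0.3; 0 0 0 -0.2 8 0 0.3; 0 0 0 -0.2 10 0 0.3; 0 0 0 -0.2 11 0 0.3; 0 0 0 -0.2 11.8 0 0.3; 0 0 0 -0.2 11.8 0 0.3; 0 0 0 -0.2 11.8 0 0; 0 0 0 -0.2 11.8 0 -0.3"}}

```text
time_s: 3.53
ee_pos: [0.5793, -0.2467, 0.0341]
eef_rot: [-1.572, 0.001, 1.586]
force: [-0.1, 0.0, 0.7]
grip_width: 0.0508
```

{"fn": "send_rows", "kwargs": {"series": "0 0 0 0 0 0 -0.5; 0 0 0 0 0 0 -0.8; 0 0 0 0 0 0 -1; 0 0 0 0 0 0 -1; 0 0 0 0 0 0 -1; 0 0 0 0 0 0 -1; 0 0 0 0 0 0 -1; 0 0 0 0 0 0 -1; 0 0 0 0 0 0 -1; 0 0 0 0 0 0 -1", "newtons": 30}}

```text
time_s: 4.37
ee_pos: [0.579, -0.2463, 0.0333]
eef_rot: [-1.571, 0.0, 1.586]
force: [-1.2, 3.3, 6.5]
grip_width: 0.026
```

Run:
```python
from h import *
delta(toolR(.0149,0),[.58,-.2466,.18])
```

```text
turn [ 0.01  0.   -0.  ] cm [ -0.03 -14.67  -0.11] t 4.37 pos [ 0.579  -0.2463  0.0333] F [-1.2  3.3  6.5] M [0.64 0.24 0.08] w 0.026
```

The opening is 26 mm, as the handle should be. Lifting.

{"fn": "send_rows", "kwargs": {"series": "0 0 0 0 -1 0 -1; 0 0 0 0 -2.5 0 -1; 0 0 0 0 -4.5 0 -1; 0 0 0 0 -7 0 -1; 0 0 0 0 -9.5 0 -1; 0 0 0 0 -12 0 -1; 0 0 0 0 -14 0 -1; 0 0 0 0 -16 0 -1; 0 0 0 0 -16 0 -1; 0 0 0 0 -16 0 -1"}}

```text
time_s: 5.2
ee_pos: [0.5788, -0.2466, 0.1931]
eef_rot: [-1.572, 0.001, 1.586]
force: [-0.4, 0.0, -3.7]
grip_width: 0.0258
```

Run:
```python
from h import *
import cv2
S=[.5799,.2025,.0883];R=stoneR(.1989,.3549)
delta(toolR(.1989,.3549),S+R@[0,0,.033+.08])
s=camera("side")[130:370,200:460]
cv2.imwrite("pics/l1.png",cv2.resize(s,None,fx=2.3,fy=2.3,interpolation=cv2.INTER_CUBIC)[:,:,::-1])
```

```text
turn [-4.05 -2.09 -0.38] cm [44.19 -0.14  3.08] t 5.2 pos [ 0.5788 -0.2466  0.1931] F [-0.4  0.  -3.7] M [ 0.05  0.08 -0.06] w 0.0258
```

View pics/l1.png

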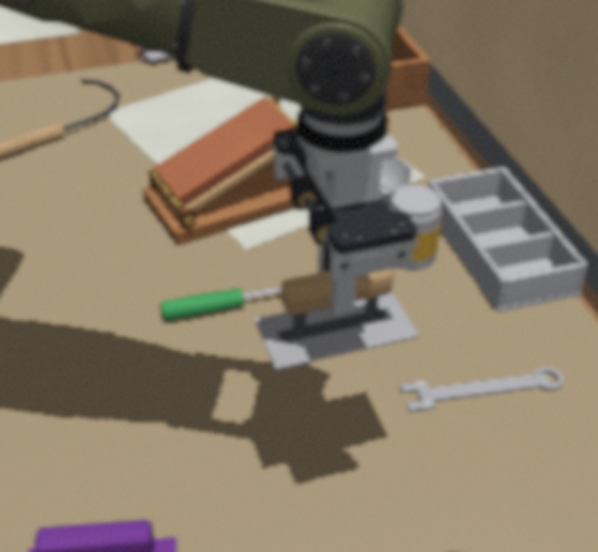

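The trowel hangs level in the fingers. In this crop the blade corners are at (275,367), (257,320) and (417,332), and the handle spans x 280–392 around the finger at about 346. From these I'll work out the trowel's offset along the fingers.

Run:
```python
from h import *
o=get_obs()
px=np.array([[417,332],[275,367],[257,320]])/2.3+[200,130]
def g(p):
    X=(rect(.14,.07)@stoneR(p[2],0).T+[p[0],p[1],o["ee_pos"][2]-.033+.004])[1:]
    return (proj("side",X)-px).ravel()
r=least_squares(g,[.58,-.2466,.015]);print(r.x.round(4),r.fun.round(2),o["ee_pos"])
```

```text
[ 0.5807 -0.2459  0.0409] [ 0.72  0.53  0.78  0.08 -1.56 -0.8 ] [ 0.57835526 -0.24635464  0.19175637]
```

{"fn": "send_rows", "kwargs": {"series": "-0.3 -0.2 0 2 0 0.1 -1; -0.7 -0.4 0 5 0 0.3 -1; -1.1 -0.6 -0.1 8 0 0.5 -1; -1.5 -0.8 -0.1 11.5 0 0.8 -1; -2 -1 -0.2 15 0 1 -1; -2.4 -1.2 -0.2 18.5 0 1.3 -1; -2.8 -1.4 -0.3 22 0 1.5 -1; -3.2 -1.7 -0.3 25.5 0 1.8 -1; -3.6 -1.9 -0.4 29 0 2 -1; -4.05 -2.1 -0.4 32 0 2.2 -1"}}

```text
time_s: 6.08
ee_pos: [0.5507, 0.075, 0.1911]
eef_rot: [-1.924, -0.003, 1.773]
force: [0.5, 0.3, -3.2]
grip_width: 0.0255
```

Run:
```python
from h import *
S=[.5799,.2025,.0883];R=stoneR(.1989,.3549)
delta(toolR(.1989,.3549),S+R@[0,0,.033+.06])
```

```text
turn [-0.02  0.02  0.04] cm [11.91  2.25 -1.49] t 6.08 pos [0.5507 0.075  0.1911] F [ 0.5  0.3 -3.2] M [-0.04  0.34 -0.04] w 0.0255
```

{"fn": "send_rows", "kwargs": {"series": "0 0 0 2.5 0 -0.3 -1; 0 0 0 5 0 -0.6 -1; 0 0 0 7.5 0 -0.9 -1; 0 0 0 10 0 -1.2 -1; 0 0 0 11.9 0 -1.5 -1; 0 0 0 11.9 0.5 -1.5 -1; 0 0 0 11.9 1 -1.5 -1; 0 0 0 11.9 1.5 -1.5 -1; 0 0 0 11.9 1.5 -1.5 -1; 0 0 0 11.9 1.5 -1.5 -1"}}

```text
time_s: 6.92
ee_pos: [0.5471, 0.1927, 0.1834]
eef_rot: [-1.924, -0.002, 1.77]
force: [0.1, 0.2, -2.7]
grip_width: 0.0263
```

Run:
```python
from h import *
import cv2
S=[.5799,.2025,.0883];R=stoneR(.1989,.3549)
delta(toolR(.1989,.3549),S+R@[0,0,.033+.02])
s=camera("side")[90:260,220:400];t=camera("top")[140:310,180:340]
f=lambda s,k:cv2.resize(s,None,fx=k,fy=k,interpolation=cv2.INTER_CUBIC)[:,:,::-1]
cv2.imwrite("pics/p1.png",f(s,3.3));cv2.imwrite("pics/p1t.png",f(t,3.3))
```

```text
turn [-0.02 -0.    0.02] cm [0.3 4.8 0.1] t 6.92 pos [0.5471 0.1927 0.1834] F [ 0.1  0.2 -2.7] M [-0.1   0.4  -0.03] w 0.0263
```

View pics/p1.png

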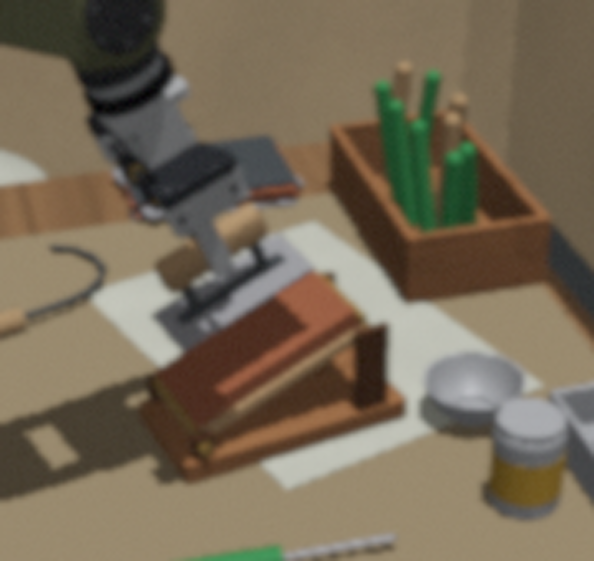

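The blade hovers over the stone and is nearly parallel to it: near edge from (188,350) rising right, against the stone's near edge (208,432) to (362,320). I'll approach along the normal and then feel for contact.

{"fn": "send_rows", "kwargs": {"series": "0 0 0 0.2 0.6 0.1 -1; 0 0 0 0.3 1.2 0.1 -1; 0 0 0 0.3 1.8 0.1 -1; 0 0 0 0.3 2.4 0.1 -1; 0 0 0 0.3 3 0.1 -1; 0 0 0 0.3 3.6 0.1 -1; 0 0 0 0.3 4.2 0.1 -1; 0 0 0 0.3 4.8 0.1 -1; 0 0 0 0.3 5.2 0.1 -1; 0 0 0 0.3 5.2 0.1 -1"}}

```text
time_s: 7.85
ee_pos: [0.5632, 0.2, 0.1341]
eef_rot: [-1.924, -0.002, 1.771]
force: [-0.1, 0.7, -3.0]
grip_width: 0.0255
```

Run:
```python
from h import *
import cv2
S=[.5799,.2025,.0883];R=stoneR(.1989,.3549)
delta(toolR(.1989,.3549),S+R@[0,0,.033])
s=camera("side")[130:250,240:360];t=camera("top")[160:300,200:310]
f=lambda s,k:cv2.resize(s,None,fx=k,fy=k,interpolation=cv2.INTER_CUBIC)[:,:,::-1]
a=f(s,4);b=f(t,480/140);cv2.imwrite("pics/p2.png",np.hstack([a,b[:480]]));print(a.shape,b.shape)
```

```text
turn [-0.02  0.01  0.03] cm [-0.09  1.58  0.01] t 7.85 pos [0.5632 0.2    0.1341] F [-0.1  0.7 -3. ] M [-0.03  0.37  0.  ] w 0.0255
(480, 480, 3) (480, 377, 3)
```

View pics/p2.png

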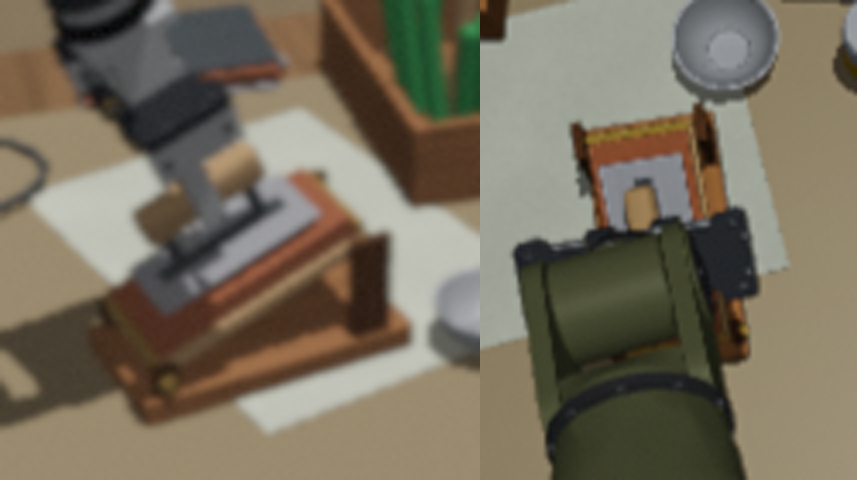

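The side crop shows the blade just over the stone, edges parallel: low-near corner (165,313), high-near corner (322,213). In the top half the blade's high edge (606,167) to (684,153) sits centrally below the stone's high edge. I'll fit the blade in the stone's frame as a check before pressing.

Run:
```python
from h import *
S=np.array([.5799,.2025,.0883]);R=stoneR(.1989,.3549)
ps=np.array([[322,213],[165,313],[130,278]])/4+[240,130]
pt=np.array([[126,167],[204,153]])*140/480+[200,160]
def g(p):
    X=S+(rect(.14,.07)@stoneR(p[3],p[4]).T+[p[0],p[1],p[2]+.004])@R.T
    return np.r_[proj("side",X[1:])-ps,proj("top",X[:2])-pt].ravel()
r=least_squares(g,[0,0,.015,0,0]);print(r.x.round(4),r.fun.round(1))
```

```text
[ 0.0002 -0.006   0.0156  0.0379  0.    ] [-0.2  0.   0.4  1.2 -0.8 -1.  -0.6  0.   0.5 -0.6]
```

{"fn": "send_rows", "kwargs": {"series": "0 0 0 0.1 0.3 0 -1; 0 0 0 0.3 0.6 0 -1; 0 0 0 0.3 0.8 0 -1; 0 0 0 0.3 0.9 0 -1; 0 0 0 0.3 1 0 -1; 0 0 0 0.3 1.1 0 -1; 0 0 0 0.3 1.15 0 -1; 0 0 0 0.3 1.2 0 -1; 0 0 0 0.3 1.2 0 -1; 0 0 0 0.3 1.2 0 -1", "newtons": 15}}

```text
time_s: 8.78
ee_pos: [0.5673, 0.2042, 0.1258]
eef_rot: [-1.928, -0.002, 1.772]
force: [-10.0, -1.2, 13.6]
grip_width: 0.0259
```

{"fn": "send_rows", "kwargs": {"series": "0 0 0 0 0.05 0 -1; 0 0 0 0 0.1 0 -1; 0 0 0 0 0.15 0 -1; 0 0 0 0 0.15 0 -1; 0 0 0 0 0.15 0 -1; 0 0 0 0 0.2 0 -1; 0 0 0 0 0.2 0 -1; 0 0 0 0 0.2 0 -1; 0 0 0 0 0.2 0 -1; 0 0 0 0 0.2 0 -1", "newtons": 12}}

```text
time_s: 9.62
ee_pos: [0.5686, 0.2045, 0.1244]
eef_rot: [-1.93, -0.002, 1.772]
force: [-6.7, -0.5, 13.7]
grip_width: 0.0257
```

Run:
```python
from h import *
S=[.5799,.2025,.0883];R=stoneR(.1989,.3549)
delta(toolR(.1989,.3549),S+R@[0,0,.033]);print(R.T@get_obs()["force"])
```

```text
turn [0.05 0.01 0.03] cm [-0.42  0.46  0.26] t 9.62 pos [0.5686 0.2045 0.1244] F [-6.7 -0.5 13.7] M [-0.09  0.28  0.08] w 0.0257
[-1.54476393  0.87238505 15.13929475]
```

Run:
```python
from h import *
import cv2
s=camera("side")[150:240,255:355]
cv2.imwrite("pics/p3.png",cv2.resize(s,None,fx=6,fy=6,interpolation=cv2.INTER_CUBIC)[:,:,::-1])
o=get_obs();print(o["force"],o["moment"],Ro.from_euler("xyz",o["eef_rot"]).as_matrix().T@o["moment"])
```

```text
[-5.66606216  0.01847467 13.64986189] [-0.14152989  0.3187314   0.0829182 ] [ 0.34076217 -0.1032571   0.04141207]
```

View pics/p3.png

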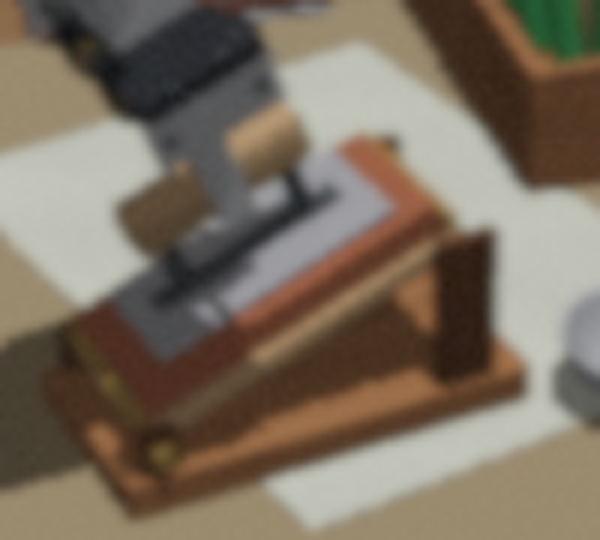

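The picture shows the blade lying on the stone: near edge (165,362) to (397,212), about −32.9° in the image, against the stone's near edge (145,418) to (445,220), about −33.4°. The margins look even at both ends. I'll do one light-grip bedding cycle with a small back-off.

{"fn": "send_rows", "kwargs": {"series": "0 0 0 0 0.02 0 -1; 0 0 0 0 0.04 0 -1; 0 0 0 0 0.06 0 -1; 0 0 0 0 0.06 0 -1; 0 0 0 0 0.06 0 -1; 0 0 0 0 0.06 0 -1; 0 0 0 0 0.06 0 -1; 0 0 0 0 0.06 0 -1; 0 0 0 0 0.06 0 -1; 0 0 0 0 0.06 0 -1", "newtons": 9}}

```text
time_s: 10.5
ee_pos: [0.5689, 0.2046, 0.1237]
eef_rot: [-1.93, -0.002, 1.772]
force: [-4.4, -1.1, 11.3]
grip_width: 0.026
```

Run:
```python
from h import *
S0=np.array([.5799,.2025,.0883]);R0=stoneR(.1989,.3549)
delta(toolR(.1989,.3549),S0+R0@[0,0,.033]);print(R0.T@get_obs()["force"])
st=np.array([[82,108],[233,88],[282,390],[135,412]])/5+[215,180]
ss=np.array([[240,32],[298,80],[98,208],[48,157]])/4+[255,165]
s2=np.array([[365,140],[447,222],[145,418],[70,340]])/6+[255,150]
b=np.array([[335,155],[397,212],[165,362],[112,298]])/6+[255,150]
print((ss-s2).round(1).tolist())
ss=(ss+s2)/2
def f(p):
    X=rect(.18,.084)@stoneR(p[3],p[4]).T+p[:3]
    return np.r_[proj("top",X)-st,proj("side",X)-ss].ravel()
r=least_squares(f,[.5,.15,.08,0.1,.25]);p=r.x;print("stone",p.round(4),np.degrees(p[4]),np.abs(r.fun).max())
S=p[:3];R=stoneR(*p[3:])
def g(q):
    X=S+(rect(.14,.07)@stoneR(q[2],q[3]).T+[q[0],q[1],.004])@R.T
    return (proj("side",X)-b).ravel()
q=least_squares(g,np.zeros(4));print("blade x y yaw pitch",q.x.round(4),q.fun.round(1))
o=get_obs();T=R.T@(o["ee_pos"]-S);print("tcp in stone",T.round(4),"tool y in stone",(R.T@Ro.from_euler("xyz",o["eef_rot"]).as_matrix()[:,1]).round(3))
```

```text
turn [0.05 0.01 0.03] cm [-0.42  0.38  0.26] t 10.5 pos [0.5689 0.2046 0.1237] F [-4.4 -1.1 11.3] M [-0.01  0.15  0.09] w 0.026
[-0.30841395 -0.18325071 12.12138562]
[[-0.8, -0.3], [0.0, -2.0], [0.3, -2.7], [0.3, -2.4]]
stone [0.5803 0.203  0.0848 0.1955 0.3663] 20.98791440823977 1.4781672184527679
blade x y yaw pitch [ 0.005   0.0075  0.0144 -0.0165] [-0.1 -0.3  0.2  0.2  0.2  0.2 -0.3 -0.2]
tcp in stone [0.0038 0.0038 0.0402] tool y in stone [-0.007  0.004 -1.   ]
```

The TCP sits 4–7 mm higher over the modelled face than expected. That could be vision error or an unseated edge, so I'll test by rocking: a firm grip, then a small turn each way about the jaw axis.

{"fn": "send_rows", "kwargs": {"series": "0 0 0 0 0 0 -1; 0 0 0 0 0 0 -1; 0 0 0 0 0 0 -1; 0.1 0 0 0 0 0 -1; 0.2 0 0 0 0 0 -1; 0.2 0 0 0 0 0 -1; 0.2 0 0 0 0 0 -1; 0.2 0 0 0 0 0 -1; 0.2 0 0 0 0 0 -1; 0.2 0 0 0 0 0 -1", "newtons": 25}}

```text
time_s: 11.33
ee_pos: [0.5686, 0.2045, 0.1234]
eef_rot: [-1.912, -0.002, 1.772]
force: [-5.3, 0.1, 11.3]
grip_width: 0.0257
```

```bash
cat > r.py <<'E'
from h import *
o=get_obs();T=Ro.from_euler("xyz",o["eef_rot"]).as_matrix();print("F tool",(T.T@o["force"]).round(2),"M tool",(T.T@o["moment"]).round(3),o["ee_pos"].round(4),"lean deg",np.degrees(np.arccos(-T[2,1])).round(2))
E
python3 r.py
```

```text
F tool [  1.14 -12.43   1.1 ] M tool [ 0.371 -0.139 -0.019] [0.5686 0.2045 0.1234] lean deg 19.52
```

{"fn": "send_rows", "kwargs": {"series": "-0.1 0 0 0 0 0 -1; -0.2 0 0 0 0 0 -1; -0.3 0 0 0 0 0 -1; -0.4 0 0 0 0 0 -1; -0.4 0 0 0 0 0 -1; -0.4 0 0 0 0 0 -1; -0.4 0 0 0 0 0 -1; -0.4 0 0 0 0 0 -1; -0.4 0 0 0 0 0 -1; -0.4 0 0 0 0 0 -1"}}

```text
time_s: 12.17
ee_pos: [0.5689, 0.2045, 0.1234]
eef_rot: [-1.947, -0.002, 1.772]
force: [-0.2, 0.7, 7.8]
grip_width: 0.0259
```

```bash
python3 r.py
```

```text
F tool [ 0.74 -7.32 -2.8 ] M tool [-0.08  -0.11   0.107] [0.5689 0.2045 0.1234] lean deg 21.56
```

{"fn": "send_rows", "kwargs": {"series": "0.1 0 0 0 0 0 -1; 0.2 0 0 0 0 0 -1; 0.2 0 0 0 0 0 -1; 0.2 0 0 0 0.05 0 -1; 0.2 0 0 0 0.1 0 -1; 0.2 0 0 0 0.15 0 -1; 0.2 0 0 0 0.15 0 -1; 0.2 0 0 0 0.15 0 -1; 0.2 0 0 0 0.15 0 -1; 0.2 0 0 0 0.15 0 -1", "newtons": 7}}

```text
time_s: 13.0
ee_pos: [0.5692, 0.2045, 0.1217]
eef_rot: [-1.929, -0.002, 1.772]
force: [-2.8, -0.9, 7.8]
grip_width: 0.0259
```

```bash
cat > r.py <<'E'
from h import *
import cv2,sys
A=[];ims=[]
for k in range(6):
    ims.append(camera("side"));o=get_obs();T=Ro.from_euler("xyz",o["eef_rot"]).as_matrix();A.append(np.r_[T.T@o["force"],T.T@o["moment"]])
print("F,M tool",np.mean(A,0).round(2),"sd",np.std(A,0).round(2),o["ee_pos"].round(4),"lean",np.degrees(np.arccos(-T[2,1])).round(2),o["time_s"])
m=np.mean(ims,0)[150:240,255:355].astype(np.uint8)
cv2.imwrite(sys.argv[1],cv2.resize(m,None,fx=8,fy=6.6,interpolation=cv2.INTER_CUBIC)[:,:,::-1]) if 0 else cv2.imwrite(sys.argv[1],cv2.resize(m,None,fx=6.6,fy=6.6,interpolation=cv2.INTER_CUBIC)[:,:,::-1])
E
python3 r.py pics/a.png
```

```text
F,M tool [ 0.3  -7.66 -0.41  0.09 -0.05  0.02] sd [0.44 0.26 0.37 0.02 0.04 0.02] [0.5692 0.2046 0.1217] lean 20.52 13.3
```

View pics/a.png

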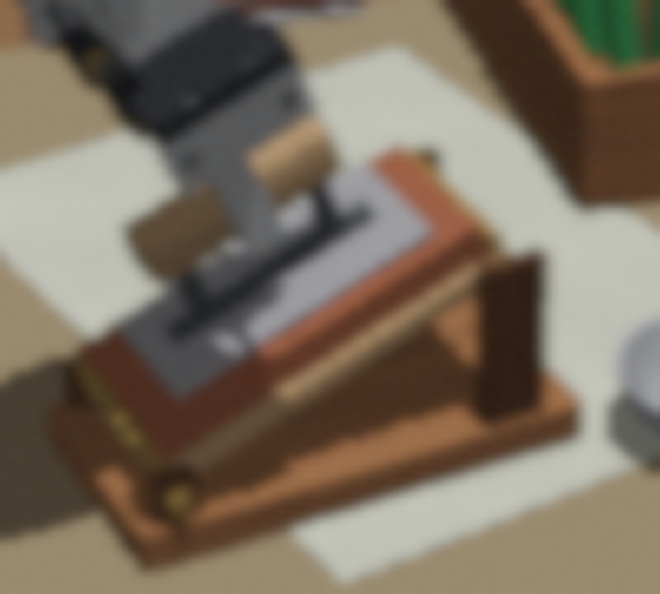

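The averaged image shows the blade flush: near edge (182,397) to (436,232) at 33.0°, stone edge about 33.5°, no gap visible. The moment is near zero with 7.7 N measured, which means about 10.5 N on the stone once the trowel's weight is added, so the pressure is centred. I'll firm the grip slightly, hold and recheck.

{"fn": "send_rows", "kwargs": {"series": "0 0 0 0 0 0 -1; 0 0 0 0 0 0 -1; 0 0 0 0 0 0 -1; 0 0 0 0 0 0 -1; 0 0 0 0 0 0 -1; 0 0 0 0 0 0 -1; 0 0 0 0 0 0 -1; 0 0 0 0 0 0 -1; 0 0 0 0 0 0 -1; 0 0 0 0 0 0 -1", "newtons": 11}}

```text
time_s: 14.13
ee_pos: [0.5692, 0.2045, 0.1217]
eef_rot: [-1.929, -0.002, 1.772]
force: [-2.8, -0.3, 8.0]
grip_width: 0.026
```

```bash
python3 r.py pics/b.png
python3 - <<'E'
from h import *
S=np.array([.5803,.203,.0848]);R=stoneR(.1955,.3663)
for px in [np.array([[436,232],[182,397],[122,327]])/6.6+[255,150]]:
    def g(q):
        X=S+(rect(.14,.07)@stoneR(q[2],0).T+[q[0],q[1],.004])@R.T
        return (proj("side",X[1:])-px).ravel()
    r=least_squares(g,np.zeros(3));print(r.x.round(4),r.fun.round(1))
print("tcp",R.T@(get_obs()["ee_pos"]-S))
# direct relative: homography of face corners seen in same picture
import cv2
c=np.array([[397,155],[488,245],[160,462],[80,370]],np.float32);f=rect(.18,.084)[:,:2].astype(np.float32)
H=cv2.getPerspectiveTransform(c,f)
b=np.array([[[436,232],[182,397],[122,327]]],np.float32);print(cv2.perspectiveTransform(b,H))
E
```

```text
F,M tool [ 0.47 -7.62 -0.07  0.11 -0.03  0.06] sd [0.22 0.23 0.37 0.04 0.02 0.03] [0.5691 0.2045 0.1217] lean 20.51 14.4333
[0.0053 0.0092 0.0094] [ 0.  -0.1  0.1  0.3 -0.1 -0.2]
tcp [0.00328521 0.00366149 0.03827727]
[[[ 0.07755472 -0.0158743 ]
  [-0.06155014 -0.01338281]
  [-0.06070813  0.05051075]]]
```

The homography puts the blade about 10 mm off across the stone. I suspect my side-view "near edge" was the bottom of the stone's own side wall rather than the face edge, which would also explain the height mismatch. I'll check the intensity profile in the unobstructed first picture.

Run:
```python
from h import *
import cv2
s=cv2.imread("pics/side0.png")
for x in (290,300,310,320): print(x,[(y,tuple(int(v) for v in s[y,x,::-1])) for y in range(176,218,1) ][::1][ (0 if x>=310 else 8):(32 if x>=310 else 40)])
t=cv2.imread("pics/top0.png")
print([(x,tuple(int(v) for v in t[230,x,::-1])) for x in list(range(230,242))+list(range(262,276))])
```

```text
290 [(184, (185, 187, 176)), (185, (184, 185, 174)), (186, (179, 174, 161)), (187, (169, 148, 134)), (188, (161, 119, 98)), (189, (155, 101, 75)), (190, (153, 94, 67)), (191, (153, 94, 66)), (192, (154, 95, 68)), (193, (152, 93, 67)), (194, (153, 95, 69)), (195, (152, 92, 66)), (196, (152, 94, 68)), (197, (152, 93, 67)), (198, (154, 96, 69)), (199, (154, 95, 69)), (200, (154, 96, 69)), (201, (151, 92, 65)), (202, (154, 96, 69)), (203, (154, 96, 69)), (204, (154, 96, 69)), (205, (153, 95, 70)), (206, (148, 90, 65)), (207, (134, 81, 59)), (208, (113, 67, 47)), (209, (95, 55, 39)), (210, (89, 52, 37)), (211, (93, 57, 41)), (212, (107, 75, 54)), (213, (131, 101, 74)), (214, (145, 117, 87)), (215, (137, 112, 83))]
300 [(184, (154, 95, 69)), (185, (154, 94, 68)), (186, (155, 96, 69)), (187, (154, 95, 69)), (188, (153, 95, 68)), (189, (154, 94, 68)), (190, (154, 94, 68)), (191, (153, 93, 66)), (192, (153, 94, 68)), (193, (155, 96, 69)), (194, (154, 93, 68)), (195, (154, 95, 68)), (196, (156, 97, 70)), (197, (155, 96, 68)), (198, (155, 95, 69)), (199, (152, 94, 67)), (200, (143, 88, 63)), (2
[... 1616 characters left out ...]
 45, 32)), (203, (70, 47, 30)), (204, (72, 48, 32)), (205, (69, 46, 29)), (206, (70, 48, 32)), (207, (68, 46, 30))]
[(230, (155, 159, 147)), (231, (156, 160, 148)), (232, (156, 161, 149)), (233, (147, 151, 140)), (234, (110, 93, 75)), (235, (116, 77, 41)), (236, (98, 61, 36)), (237, (133, 75, 43)), (238, (128, 71, 41)), (239, (126, 71, 41)), (240, (129, 72, 42)), (241, (128, 70, 40)), (262, (128, 71, 41)), (263, (128, 71, 41)), (264, (130, 73, 44)), (265, (126, 74, 44)), (266, (115, 87, 56)), (267, (139, 112, 74)), (268, (118, 80, 45)), (269, (132, 87, 45)), (270, (137, 90, 48)), (271, (142, 94, 50)), (272, (135, 88, 47)), (273, (113, 90, 70)), (274, (134, 136, 125)), (275, (158, 163, 151))]
```

Confirmed: the lit face ends at row 208 at column 290 and at row 195 at column 310. The dark side wall lies below that, and I had included it. I'll refit the stone from colour masks of the face alone.

Run:
```python
from h import *
import cv2
def quad(fn,box,col,tol):
    im=cv2.imread(fn).astype(int)[:,:,::-1];x,y,w,h=box
    k=4
    im=cv2.resize(im[y:y+h,x:x+w].astype(np.float32),None,fx=k,fy=k,interpolation=cv2.INTER_LINEAR)
    m=(np.abs(im-col).max(2)<tol).astype(np.uint8)
    m=cv2.morphologyEx(m,cv2.MORPH_OPEN,np.ones((17,17)))
    c=max(cv2.findContours(m,0,2)[0],key=cv2.contourArea)
    q=cv2.approxPolyN(c,4,ensure_convex=True) if hasattr(cv2,"approxPolyN") else cv2.approxPolyDP(c,12,True)
    return (q.reshape(-1,2)+.5)/k-.5+[x,y]
def order(q): # match to predicted by nearest
    return q
qs=quad("pics/side0.png",(255,160,100,80),(154,95,69),26);qt=quad("pics/top0.png",(215,180,80,100),(129,72,42),20)
print(qs.round(1).tolist(),qt.round(1).tolist())
X0=rect(.18,.084)@stoneR(.1989,.3549).T+[.5799,.2025,.0883]
def match(q,n): return np.array([q[np.argmin(np.linalg.norm(q-p,axis=1))] for p in proj(n,X0)])
ss=match(qs,"side");st=match(qt,"top")
def f(p):
    X=rect(.18,.084)@stoneR(p[3],p[4]).T+p[:3]
    return np.r_[proj("top",X)-st,proj("side",X)-ss].ravel()
r=least_squares(f,[.58,.2,.09,.2,.35],loss="soft_l1");p=r.x;print("stone",p.round(4),np.degrees(p[4]),f(p).round(1))
S=p[:3];R=stoneR(*p[3:])
px=np.array([[436,232],[182,397],[122,327]])/6.6+[255,150]
def g(q):
    X=S+(rect(.14,.07)@stoneR(q[2],0).T+[q[0],q[1],.004])@R.T
    return (proj("side",X[1:])-px).ravel()
r=least_squares(g,np.zeros(3));print("blade",r.x.round(4),r.fun.round(1))
o=get_obs();print("tcp",(R.T@(o["ee_pos"]-S)).round(4),"tool y",(R.T@Ro.from_euler("xyz",o["eef_rot"]).as_matrix()[:,1]).round(3))
```

```text
[[326.4, 184.4], [277.1, 215.6], [266.9, 202.9], [317.4, 170.4]] [[271.1, 257.6], [241.4, 261.9], [231.4, 201.1], [260.6, 196.4]]
stone [0.5788 0.2035 0.0937 0.1803 0.3692] 21.156020335933967 [ 0.5  0.  -0.1  0.7 -1.  -0.5  0.6 -0.6 -2.2  0.9  1.1 -0.7 -0.2  0.5
 -0.2 -0.7]
blade [ 0.0019 -0.0026  0.0192] [ 0.3 -0.2 -0.1  0.4 -0.2 -0.2]
tcp [0.0014 0.0027 0.0295] tool y [-0.011  0.009 -1.   ]
```

The corrected fit is consistent. The blade is within about 3 mm of centre both ways and about 1° in line, and the TCP is 29.5 mm above the face (33 mm less a few mm of slip in the grip). The tool normal is within about 0.8° of the stone's. Handing in.

```bash
python3 -c "
from station import *
o=get_obs();print(o['time_s'],o['force'],o['grip_width']);print(hand_in())"
```

```text
14.4333 [-2.87834769  0.21361339  6.92002529] 0.02616424981686219
the job is handed in; nothing more can be done
None
```

The job is handed in at 14.4 s with the trowel bedded on the stone, still gripped at 11 N and pressed. I took the trowel by the middle of its handle, lifted it to about 0.21 m handle height, tilted it about 20.5°, then pressed along the slope's normal until it bedded under a light grip.

**Last checks**
- **Push:** the tool measured about 7.6 N along the normal. Adding the trowel's weight, that is roughly 10 N on the stone, steady, with the moment about 0.1 N m, so the pressure is near the centre.
- **Position:** the blade is within about 3 mm of centre both ways and in line to about 1°.
- **Flush:** the tool's normal is within about 1° of the stone's. The blade and stone edges are parallel in the picture, with no gap seen.
- **Grip:** the opening is 26 mm, as the handle should be. The handle slid about 3 mm in the fingers while bedding.

**What disagreed**
- **First stone fit:** it put the face about 5 mm too low, and mid-way checks suggested a sideways offset of up to about 10 mm. I had taken the stone's side wall for part of its face. Refitting to the face alone removed both differences.
- **Rocking test:** the small turns each way were not conclusive, so I re-bedded the trowel at a lighter grip afterwards.
- **Bystanders and pictures:** I did not take a final look at the other wares. I viewed 10 pictures, one of them 857 pixels wide, over the 800 limit.

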